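# Seat the vial carrier on the stirrer

## Task

Lift the carrier of capped glass vials by its red grip off the two-prong hook of the drip stand and set it down gently on the steel plate of the stirrer. Then push it fully home into the corner, so that a long edge of its base lies flush against the blue stop along the plate's far edge and a short edge flush against the blue stop on its left edge, as seen from the robot, and let go of it. Do not slam, drop or tip the carrier, and leave the other things on the bench where they are.

Things in the scene. Friction and masses are not known exactly. Their poses are not given: they have to be found in the camera images.
- vial_carrier: Vial carrier, 0.48 to 0.75 kg: aluminium base plate 110 mm (its x) by 190 mm (its y), 10 mm thick, a slightly smaller white plate above, 14 amber vials with blue caps (tops 58 mm up), a steel stem (12 x 18 mm) in the middle with a T-bar on top. Same either way round. Origin: centre of the underside, z up. At the start it hangs on the drip stand, its x and y along the stand's.
- carrier_grip (a point): Centre of the carrier's red grip, 135 mm straight above the carrier's origin: a block 14 mm thick along the carrier's x, 44 mm long along its y, 22 mm high. Pinch it across the 14 mm. It sits in the middle of the T-bar, a round steel bar along the carrier's y, 12 mm thick, 100 mm long (it reaches 50 mm to either side).
- drip_stand: Drip stand, fixed, left or right on the bench: grey base (230 x 150 mm) with a shallow steel tray, an upright 12 mm rod 225 mm high at x = +116 mm of its origin, with a dark clamp head holding the two-prong hook. Origin: on the bench under the hung T-bar; z up; its -x points roughly at the robot's side, turned by up to 0.35 rad.
- hook_mid (a point): Middle of the hung T-bar's resting place, 193 mm above the drip stand's origin, with its axes. Two prongs (8 mm rods) come from +x at y = +38 and -38 mm, pass over the vials, dip under the T-bar and end in upturned tips 19 mm to -x, tops 10 mm above this point. To take the carrier off, raise it 17 to 55 mm (higher, its caps meet the prongs), then draw it out to -x by over 80 mm.
- stirrer: Magnetic stirrer, fixed, left or right on the bench: white box with a steel plate, 190 mm (its x) by 270 mm (its y), 62 mm above the bench; lower console on the near side (to x = -140 mm, knob to 57 mm high). Rings on the plate mark the vials' places when home. Sliding the carrier takes 3 to 6 N, up to 18 N to start. Origin: on the bench under the plate's centre, z up; turned by up to 0.3 rad.
- stop_corner (a point): Inner corner of the two stops at plate height (62 mm), with the stirrer's axes; it is at x = +85, y = +125 mm of the stirrer. The stops are blue strips 6 mm thick, 14 mm above the plate: the far one runs 256 mm to -y from here, the left one 150 mm to -x; the other two edges are open. When home, the carrier's long side is along y and its centre 55 mm to -x and 95 mm to -y of here.
- beaker: Glass beaker, 68 mm across, 85 mm high, standing beyond the drip stand; a bystander. Origin: centre of its underside.
- amber_bottle: Amber bottle, 72 mm across, 150 mm high, standing beyond the stirrer; a bystander. Origin: centre of its underside.
- wash_bottle: White wash bottle with a red cap, 68 mm across, 190 mm high, on the left side of the bench; a bystander. Origin: centre of its underside.
- cork_ring: Cork flask ring, 96 mm across, 26 mm high, lying on the bench on the robot's side of things; a bystander. Origin: centre of its underside.
- spatula: Steel lab spatula with a black sleeve, 180 mm long, lying on the bench between the stirrer and the stand, roughly along the robot's x; a bystander. Origin: under its middle.
- flask_clamp: Flask clamp with two black fingers and a blue thumb screw, about 210 mm long and 24 mm high, lying on the bench between and beyond the stirrer and the stand; a bystander. Origin: under its body.
- funnel: Green funnel standing mouth down, 90 mm across, 110 mm high, on the right side of the bench; a bystander. Origin: centre of its underside.

How it is judged:
On the way, in this order (a step that is already met when the one before it is completed fails the run):
1. the carrier is in the gripper, off the hook and drawn clear of it (horizontal distance between carrier_grip and hook_mid above 0.08 m and height (world z) of vial_carrier above 0.03 m and contact force between vial_carrier and drip_stand below 0.1 N and contact force between the fingers and vial_carrier above 1 N), for 0.1 s.
2. the carrier stands level on the steel plate of the stirrer (z of vial_carrier in the frame of stop_corner between -0.003 and 0.003 m and horizontal distance between vial_carrier and stop_corner below 0.2 m and contact force between vial_carrier and stirrer above 1 N and angle between vial_carrier's own z axis and vertical below 0.04 rad), for 0.2 s.
At the end, for the whole second after the job is handed in: The carrier stands level and at rest on the stirrer's plate, its base against both stops: its centre is within 2.5 mm of the home position across each stop, and its long side is parallel to the far stop within 0.015 rad (x of vial_carrier in the frame of stop_corner between -0.0575 and -0.053 m and y of vial_carrier in the frame of stop_corner between -0.0975 and -0.093 m and z of vial_carrier in the frame of stop_corner between -0.003 and 0.003 m and angle between the y axis of vial_carrier and the y axis of stirrer, either way round below 0.015 rad and angle between vial_carrier's own z axis and vertical below 0.03 rad and linear speed of vial_carrier below 0.01 m/s); the robot touches nothing.
It fails at once if the carrier is tipped by more than 0.5 rad (angle between vial_carrier's own z axis and vertical above 0.5 rad).
It fails at once if the carrier is dropped or thrown (faster than 0.6 m/s with no finger on it) (linear speed of vial_carrier above 0.6 m/s and contact force between the fingers and vial_carrier below 0.05 N).
It fails at once if the carrier is slammed onto the plate or the stops (over 80 N) (contact force between vial_carrier and stirrer above 80 N).
It fails at once if another thing on the bench is displaced by more than 30 mm (distance of any of beaker, amber_bottle, wash_bottle, cork_ring, spatula, flask_clamp, funnel from where it was at the start of the episode above 0.03 m).
It also fails if it takes over 72 s, if anything falls off the work surface, if the arm or the gripper's body presses on something with over 40 N, if the wrist force passes 120 N, or if a joint passes its speed limit or range.

## Robot

A 6-joint arm with a two-finger parallel gripper is mounted at the origin on the work surface. World frame = base frame: x ahead of the robot, y to its left, z up, the work surface at z = 0. Lengths are in m, angles in rad, forces in N, time in s.
With the tool pointing down it reaches from about 0.4 to 0.825 m from the base axis. Payload 7 kg.
Tool frame: the origin (TCP) lies at the centre of the arm's flange, where the gripper is bolted on; the fingertips stand 178 mm ahead of it and the grasp point (between the pads) lies arm.tcp_to_grasp ahead of it (arm.tcp_to_grasp is the distance from the TCP to the grasp point, in m); z points along the fingers, y is the direction in which the jaws open and shut (so a half turn about z gives the same grasp; the last joint's range is limited). The gripper opens to 88 mm and grips with 3 to 60 N. Pads are 19 mm wide; open, the fingers measure 130 mm over their backs; the gripper's body (78 mm by 193 mm) begins 47 mm behind the grasp point.
Start: joints at [-0.895, 0.359, 0.012, 0, -1.224, -0.288], TCP at [0.255, -0.625, 0.405] pointing down, gripper open.
Joint ranges: [-3.07, 3.07], [-1.43, 2.12], [-1.02, 1.25], [-3.03, 1.67], [-3.05, -0], [-3.03, 3.03]. Speed limits (rad/s): [2.39, 2.39, 3.01, 3.14, 3.14, 3.14].

## Interface

Orientations are given as [roll, pitch, yaw] about the fixed x, y, z axes, in that order (R = Rz(yaw) Ry(pitch) Rx(roll)).
In Python, from station import arm gives the robot as it stands.
- The arm moves only by the tool move_arm, never from a script. Its argument "deltas" is a list of rows, each a list of 6 numbers: the shift along the world's x, y, z in mm, then the turn, a rotation vector about the world's x, y, z in degrees. In form: [[tx, ty, tz, ax, ay, az], ...]. A call has exactly 5 rows; each row shifts and turns the commanded pose from where the row before left it; what a row does not reach is not made up. A row lasts 1/12 s, in which the tool goes at most 41.7 mm and 7.16 degrees, less where a joint would pass 70% of its speed; a pose out of reach is approached as far as the arm can. A call with a gripper value outside its range is refused whole. "claw" is the closure in counts, from 0 (fully open) to 255 (shut), set as the call begins (left out, the last holds). The fingers move at their own pace and stop on an object; "squeeze" is the grip in N (left out, the last holds). Time passes only in rows, so rows that do not move let the fingers close, or fill a call up. It gives the time, the measured TCP pose, the force and the opening at its end, in the units of the state.
- arm.get_state(): the state, without advancing time (a new reading comes with each control period).
- arm.grab_frame(name): name is "side" or "top"; returns the picture (420x560x3 uint8, red, green, blue); there is no depth.
- arm.calibration(name): a dict with "intrinsics" (3x3 intrinsics, pixels), "T" (4x4, takes a point from camera to world coordinates). Camera axes: x right, y up, looking along -z (the intrinsics and any distortion apply to the point x, -y, -z); pixel columns grow to the right and rows downward; lengths in m; the calibration is good to about 2 mm. A picture is of the moment at which its call begins. calibration takes no time and is no camera call.
- arm.job_done(): hands the job in, once; it reports no verdict.
Trained networks look in the newest picture that a camera, given by its name, has taken for a name from the list of things; names that differ only in an ending like _2 or _b are one class to them, and where a whole thing is asked for, a point or a joint stands for the part that bears it (a point fixed in the world has none). Each returns a list of dicts, best first, with "score" (0 to 1); they miss things now and then, are a little off and sometimes report something else, mostly with a low value. They report only what shows in the picture. A call takes as long as a camera call.
- arm.spot_in(thing, camera): "xy" ([column, row] in pixels, amid what is visible of it).
- arm.masks_of(thing, camera): "pixels" (420x560 bool, what is visible of it) and "xy" ([column, row] in pixels, amid what is visible of it).
- arm.spot_point(thing, camera): "xy" ([column, row] in pixels: a listed point, or the origin of a listed thing).
The state is a dict: "t": time; "q": joint angles; "qd": joint speeds; "joint_efforts": joint torques, N m; "eef_pos": TCP position; "ee_rot": TCP orientation; "force": force on the tool from outside, world axes, zero at the start; "moment": the same for the moment, N m; "width": finger opening in m.
Only numpy, scipy, OpenCV 4.12 (cv2) and the standard library are available. Lean on these libraries where they do the work, as an engineer would, in place of code of your own. Each camera call takes 0.05 s, during which the arm holds its last target. There are 200 camera calls.

## Working session

There is one attempt and no reset: what is moved stays moved. The work goes in short steps, Python scripts to look and compute and a tool call to move; the robot and the scene stay as the last step left them, time stands still between calls to the robot, and variables do not carry over. Pictures are saved under pics/ and viewed, about 8 in all and at most 12, crops included, and the job is handed in when it is done.

Besides the shell and the picture viewer there is one more tool, called after "Emit:" as name([rows], argument=value, ...), one row to a line, values as JSON. move_arm: Moves the arm, as the interface text tells. Its arguments: {"type":"object","properties":{"deltas":{"type":"array","items":{"type":"array","items":{"type":"number"}}},"claw":{"type":"number"},"squeeze":{"type":"number"}},"required":["deltas"]}

```bash
mkdir -p pics; ls
cat > h.py <<'E'
import numpy as np, cv2
from station import arm
def snap(cam,fn=None):
    im=arm.grab_frame(cam)
    if fn: cv2.imwrite('pics/'+fn,im[:,:,::-1])
    return im
def ray(cam,px):
    c=arm.calibration(cam);K=np.array(c['intrinsics']);T=np.array(c['T'])
    d=np.linalg.inv(K)@[px[0],px[1],1]; d=T[:3,:3]@[d[0],-d[1],-d[2]]
    return T[:3,3],d/np.linalg.norm(d)
def atz(cam,px,z):
    o,d=ray(cam,px); return o+d*(z-o[2])/d[2]
def tri(p1,p2):
    (a,d),(b,e)=ray('side',p1),ray('top',p2)
    s=np.linalg.lstsq(np.c_[d,-e],b-a,rcond=None)[0]
    x,y=a+d*s[0],b+e*s[1]; return (x+y)/2,np.linalg.norm(x-y)
def proj(cam,P):
    c=arm.calibration(cam);K=np.array(c['intrinsics']);T=np.linalg.inv(np.array(c['T']))
    q=T[:3,:3]@P+T[:3,3]; q=K@[q[0],-q[1],-q[2]]; return q[:2]/q[2]
E
python3 - <<'E'
from h import *
np.set_printoptions(precision=3,suppress=True)
print(arm.calibration('top'),arm.calibration('side'),arm.tcp_to_grasp, arm.get_state())
a=snap('side');b=snap('top')
cv2.imwrite('pics/side0.png',a[:,:,::-1]);cv2.imwrite('pics/top0.png',b[:,:,::-1])
for n in ['carrier_grip','hook_mid','stop_corner','drip_stand','stirrer','vial_carrier']:
    r={}
    for c in ['side','top']:
        l=arm.spot_point(n,c); print(n,c,[(np.round(x['xy'],1),round(x['score'],2)) for x in l[:2]])
        if l:r[c]=l[0]['xy']
    if len(r)==2: print('  ',tri(r['side'],r['top']))
E
```

```text
pics
{'intrinsics': array([[522.104,   0.   , 273.747],
       [  0.   , 522.104, 217.62 ],
       [  0.   ,   0.   ,   1.   ]]), 'T': array([[ 0.083,  0.974, -0.212,  0.243],
       [-0.996,  0.083, -0.011, -0.015],
       [ 0.007,  0.212,  0.977,  1.554],
       [ 0.   ,  0.   ,  0.   ,  1.   ]])} {'intrinsics': array([[450.736,   0.   , 279.884],
       [  0.   , 450.736, 210.396],
       [  0.   ,   0.   ,   1.   ]]), 'T': array([[-0.889,  0.348, -0.297,  0.149],
       [-0.457, -0.668,  0.587,  0.775],
       [ 0.006,  0.658,  0.753,  1.141],
       [ 0.   ,  0.   ,  0.   ,  1.   ]])} 0.1593 {'t': 0.0, 'q': array([-0.895,  0.359,  0.011, -0.   , -1.224, -0.288]), 'qd': array([-0.   , -0.001,  0.001, -0.   ,  0.001, -0.   ]), 'joint_efforts': array([ -0.   , -58.272,  29.303,   6.997,   0.007,  -0.   ]), 'eef_pos': array([ 0.255, -0.625,  0.404]), 'ee_rot': array([ 3.14 , -0.   , -2.754]), 'force': array([-0.089,  0.634, -0.351]), 'moment': array([ 0.013,  0.043, -0.018]), 'width': 0.08773704471362395}
carrier_grip side [(array([221.1, 268.5]), 0.68)]
carrier_grip top [(array([169.5, 199.3]), 0.98), (array([442.2, 228.5]), 0.58)]
   (array([0.561, 0.281, 0.204]), np.float64(0.001781418574183018))
hook_mid side [(array([220.2, 265.2]), 0.7)]
hook_mid top [(array([172.4, 200.1]), 0.78)]
   (array([0.563, 0.274, 0.205]), np.float64(0.006493774253113734))
stop_corner side [(array([283.3, 191.3]), 0.74)]
stop_corner top [(array([324.7, 206.1]), 0.92), (array([268.5, 268.2]), 0.35)]
   (array([ 0.608, -0.145,  0.064]), np.float64(0.011217543262616035))
drip_stand side [(array([225.5, 308.5]), 0.93)]
drip_stand top []
stirrer side [(array([314., 183.]), 0.83), (array([164.1, 282.7]), 0.68)]
stirrer top [(array([369.1, 235.1]), 0.78)]
   (array([ 0.552, -0.29 , -0.004]), np.float64(0.00040978206060031364))
vial_carrier side []
vial_carrier top [(array([179.9, 209.8]), 0.67)]
```

View pics/side0.png

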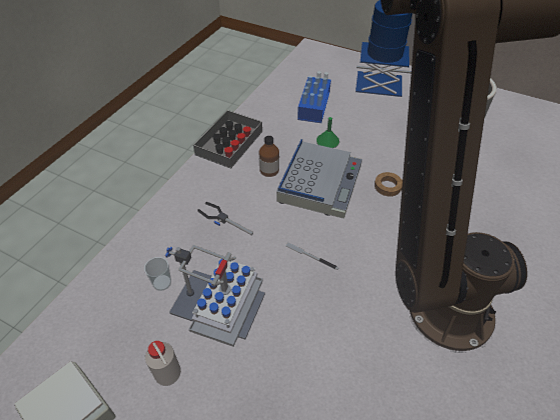

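View pics/top0.png

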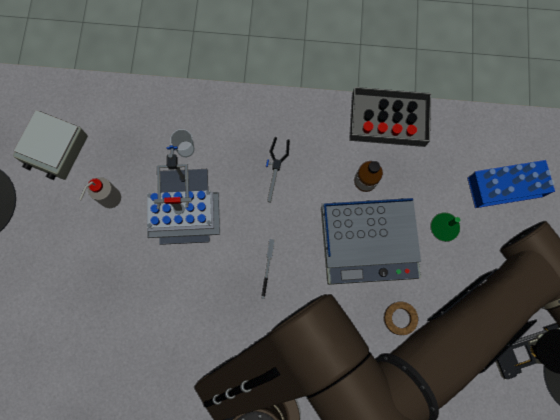

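The side and top views agree. The carrier hangs on the stand at left (red grip near top px 172,200). The stirrer is at right, with its stop corner near top px 325,206. Next I'll measure both yaws.

Run:
```python
from h import *
np.set_printoptions(precision=4,suppress=True)
im=snap('top').astype(int);R,G,B=im[...,0],im[...,1],im[...,2]
def comps(m,x0,x1,y0,y1,mn):
    k=np.zeros(m.shape,np.uint8);k[y0:y1,x0:x1]=m[y0:y1,x0:x1]
    n,l,s,c=cv2.connectedComponentsWithStats(k)
    return [(s[i],c[i],np.argwhere(l==i)[:,::-1]) for i in range(1,n) if s[i,4]>=mn]
# grip
for s,c,p in comps((R>120)&(G<70)&(B<70),130,220,180,220,8): print('red',s,c,atz('top',c,0.204)[:2])
caps=[]
for s,c,p in comps((B>110)&(R<80),135,225,185,235,6):
    w=atz('top',c,0.116); caps.append(w[:2]); print('cap',s[4],c,w[:2])
for s,c,p in comps((B>R*1.6)&(B>60),310,430,190,290,10):
    print('blue',s,c)
    w=np.array([atz('top',q,0.076)[:2] for q in p])
    np.save('blue%d.npy'%s[4],w)
    a=p[p[:,1]<s[1]+12] ; 
    # far strip: for each column mean row (exclude left few); left: per row mean column
    cols=[(x,p[p[:,0]==x][:,1].mean()) for x in range(s[0]+8,s[0]+s[2]-2) if (p[:,0]==x).any()]
    f=np.array([atz('top',q,0.076)[:2] for q in cols if q[1]<s[1]+12])
    if len(f)>10:
        k=np.polyfit(f[:,1],f[:,0],1);print('far strip centre x=k*y+b',k,'yaw',-np.arctan(k[0]),'y range',f[:,1].min(),f[:,1].max(), 'resid',np.std(f[:,0]-np.polyval(k,f[:,1])))
    rows=[(p[p[:,1]==y][:,0].mean(),y) for y in range(s[1]+8,s[1]+s[3]-2) if (p[:,1]==y).any()]
    g=np.array([atz('top',q,0.076)[:2] for q in rows])
    if len(g)>10:
        k=np.polyfit(g[:,0],g[:,1],1);print('left y=k*x+b',k,'yaw',np.arctan(k[0]),g[:,0].min(),g[:,0].max())
m=arm.masks_of('vial_carrier','top')
print([ (x['score'],cv2.minAreaRect(np.argwhere(x['pixels'])[:,::-1].astype(np.float32))) for x in m[:1]])
m=arm.masks_of('stirrer','top')
for x in m[:1]:
    print(x['score'],cv2.minAreaRect(np.argwhere(x['pixels'])[:,::-1].astype(np.float32)))
big=cv2.resize(im[150:300,130:440].astype(np.uint8)[:,:,::-1],None,fx=2.55,fy=2.55,interpolation=cv2.INTER_CUBIC);cv2.imwrite('pics/crop1.png',big)
```

```text
red [164 197  16   5  69] [171.8551 199.1884] [0.5629 0.275 ]
cap 26 [190.5385 193.9231] [0.6036 0.243 ]
cap 47 [200.5532 194.1277] [0.6055 0.2145]
cap 46 [153.7391 196.    ] [0.5887 0.3463]
cap 33 [165.697  194.6667] [0.5954 0.313 ]
cap 33 [177.3939 194.2424] [0.5995 0.28  ]
cap 37 [189.8649 206.5405] [0.5668 0.2405]
cap 48 [200.8333 205.75  ] [0.5717 0.2099]
cap 44 [153.8182 207.8864] [0.5543 0.3415]
cap 49 [165.898  207.3469] [0.5587 0.3077]
cap 52 [177.7692 218.5962] [0.5293 0.2703]
cap 46 [189.2174 218.0435] [0.5336 0.2384]
cap 48 [201.0417 217.5625] [0.5378 0.2055]
cap 48 [154.1042 219.8125] [0.5201 0.3361]
cap 48 [165.9167 219.    ] [0.5253 0.3034]
blue [324 198  89  58 253] [350.1621 214.0316]
far strip centre x=k*y+b [-0.1509  0.595 ] yaw 0.14972877940281384 y range -0.3905998080382839 -0.16392323926646052 resid 0.0005052478061397792
left y=k*x+b [ 0.1465 -0.2332] yaw 0.14550174124152052 0.473994601421854 0.6108868619795317
[(0.75, ((179.47738647460938, 210.52490234375), (38.38507843017578, 66.82903289794922), 87.27368927001953))]
0.72 ((370.6820983886719, 240.504150390625), (81.42634582519531, 96.33837890625), 86.53176879882812)
```

View pics/crop1.png

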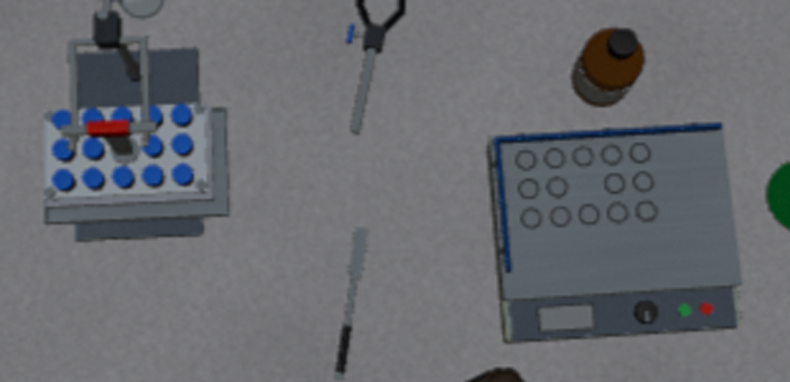

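The crop shows the carrier with its grip at crop (108,128) and the stirrer's stops meeting at crop (497,138). The numbers fit the given sizes:

| Item | x (m) | y (m) | z (m) | Yaw (rad) |
|---|---|---|---|---|
| Grip | 0.563 | 0.275 | 0.193 | about 0.137 |
| Stop corner | about 0.614 | -0.146 | n/a | about 0.148 |

Now I'll move above the grip.

Emit:
move_arm([
  [12,36,4,0,0,3],
  [12,36,4,0,0,3],
  [12,36,4,0,0,3],
  [12,36,4,0,0,3],
  [12,36,4,0,0,3],
], claw=90)

```text
t: 1.27
eef_pos: [0.3153, -0.4433, 0.4248]
ee_rot: [-3.141, 0.0, -2.49]
force: [1.2, -0.1, 0.2]
width: 0.0606
```

Emit:
move_arm([
  [12,36,4,0,0,3],
  [12,36,4,0,0,3],
  [12,36,4,0,0,3],
  [12,36,4,0,0,3],
  [12,36,4,0,0,3],
])

```text
t: 1.68
eef_pos: [0.3752, -0.2632, 0.4452]
ee_rot: [-3.141, 0.0, -2.228]
force: [1.3, 0.3, 0.3]
width: 0.0569
```

Emit:
move_arm([
  [12,36,2,0,0,3],
  [12,36,2,0,0,3],
  [12,36,2,0,0,3],
  [12,36,2,0,0,3],
  [12,36,2,0,0,3],
])

```text
t: 2.1
eef_pos: [0.4351, -0.083, 0.4553]
ee_rot: [-3.14, 0.001, -1.966]
force: [0.7, 0.0, -0.3]
width: 0.0567
```

Emit:
move_arm([
  [12,36,0,0,0,3],
  [12,36,0,0,0,3],
  [12,36,0,0,0,3],
  [12,36,0,0,0,3],
  [12,36,0,0,0,3],
])

```text
t: 2.52
eef_pos: [0.4952, 0.0971, 0.4551]
ee_rot: [-3.141, 0.001, -1.703]
force: [0.9, -0.2, -0.3]
width: 0.0568
```

Emit:
move_arm([
  [12,36,0,0,0,3],
  [12,36,0,0,0,3],
  [12,36,0,0,0,3],
  [12,36,0,0,0,3],
  [0,0,0,0,0,0],
])

```text
t: 2.93
eef_pos: [0.5448, 0.2444, 0.4533]
ee_rot: [3.141, -0.0, -1.491]
force: [-0.2, 0.2, 1.0]
width: 0.0567
```

Emit:
move_arm([
  [9,15,-10,0,0,1.7],
  [9,15,-10,0,0,1.6],
  [0,0,-15,0,0,0],
  [0,0,-5,0,0,0],
  [0,0,0,0,0,0],
])

```text
t: 3.35
eef_pos: [0.5608, 0.2689, 0.4129]
ee_rot: [3.139, -0.002, -1.44]
force: [-0.4, 0.5, -0.1]
width: 0.0565
```

Run:
```python
from h import *
np.set_printoptions(precision=4,suppress=True)
im=snap('side');s=arm.get_state();print(s['eef_pos'],s['ee_rot'],s['width'])
P=s['eef_pos'];tip=P-[0,0,.178]
big=im.copy()
for Q,c in [(tip,(255,255,0)),(np.array([.563,.275,.193]),(0,255,0)),(np.array([.5645,.2755,.204]),(0,255,255))]:
    u=proj('side',Q);cv2.circle(big,tuple(int(round(v)) for v in u),2,c,1);print(u)
x0,y0=140,190
cv2.imwrite('pics/s1.png',cv2.resize(big[y0:y0+150,x0:x0+180],None,fx=4,fy=4)[:,:,::-1])
R,G,B=[im[...,i].astype(int) for i in range(3)]
m=(R>110)&(G<70)&(B<70);m[:,:190]=0;m[:,260:]=0;m[:240]=0;m[300:]=0
p=np.argwhere(m)[:,::-1];print(p.mean(0),len(p),p.min(0),p.max(0))
u=[proj('side',np.array([.563,.275,.193])+np.array([a*np.cos(.137)-b*np.sin(.137),a*np.sin(.137)+b*np.cos(.137),c])) for a in(-.007,.007) for b in (-.022,.022) for c in (-.011,.011)]
print(np.min(u,0),np.max(u,0),np.mean(u,0))
```

```text
[0.5611 0.2688 0.4144] [ 3.1405 -0.0009 -1.4399] 0.05669919278460194
[222.2485 257.207 ]
[221.837  268.7412]
[220.8158 266.1798]
[219.5  269.45] 40 [216 266] [223 273]
[215.1476 258.6321] [228.2883 278.9747] [221.7937 268.8081]
```

View pics/s1.png

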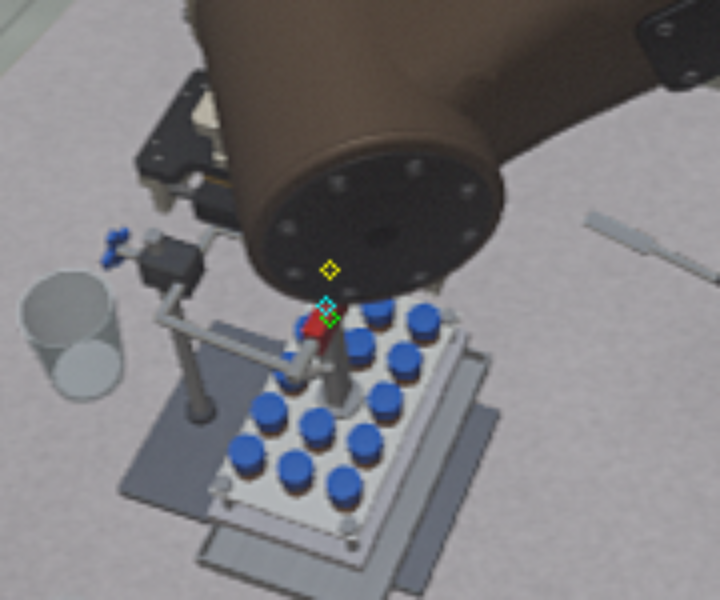

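The side view shows the gripper right above the grip. The visible red end at crop (318,322) matches the projected grip, so the estimate holds. Now I'll descend.

Emit:
move_arm([
  [2,6,-12,0,0,0.3],
  [0,0,-15,0,0,0],
  [0,0,-15,0,0,0],
  [0,0,-10,0,0,0],
  [0,0,0,0,0,0],
])

```text
t: 3.82
eef_pos: [0.5627, 0.2747, 0.3608]
ee_rot: [3.139, -0.001, -1.435]
force: [-0.3, -0.5, 0.2]
width: 0.0565
```

Emit:
move_arm([
  [0,0,-3,0,0,0],
  [0,0,-3,0,0,0],
  [0,0,0,0,0,0],
  [0,0,0,0,0,0],
  [0,0,0,0,0,0],
])

```text
t: 4.23
eef_pos: [0.5633, 0.2752, 0.3572]
ee_rot: [-3.141, 0.0, -1.434]
force: [0.3, -0.5, -0.6]
width: 0.0569
```

Emit:
move_arm([
  [0,0,0,0,0,0],
  [0,0,0,0,0,0],
  [0,0,0,0,0,0],
  [0,0,0,0,0,0],
  [0,0,0,0,0,0],
], claw=255, squeeze=40)

```text
t: 4.65
eef_pos: [0.5632, 0.2751, 0.3567]
ee_rot: [-3.142, 0.0, -1.434]
force: [-0.6, -0.8, -0.3]
width: 0.0286
```

Emit:
move_arm([
  [0,0,0,0,0,0],
  [0,0,0,0,0,0],
  [0,0,0,0,0,0],
  [0,0,0,0,0,0],
  [0,0,0,0,0,0],
])

```text
t: 5.07
eef_pos: [0.5639, 0.2754, 0.3569]
ee_rot: [-3.14, 0.001, -1.434]
force: [5.5, 0.3, -3.3]
width: 0.0137
```

Width is 13.7 mm, so the grip is held. Lifting 35 mm, stepwise.

Emit:
move_arm([
  [0,0,3,0,0,0],
  [0,0,6,0,0,0],
  [0,0,9,0,0,0],
  [0,0,9,0,0,0],
  [0,0,9,0,0,0],
])

```text
t: 5.48
eef_pos: [0.563, 0.2751, 0.3935]
ee_rot: [3.141, -0.0, -1.434]
force: [-0.1, 0.5, -6.3]
width: 0.0139
```

Emit:
move_arm([
  [0,0,1,0,0,0],
  [0,0,0,0,0,0],
  [0,0,0,0,0,0],
  [0,0,0,0,0,0],
  [0,0,0,0,0,0],
])

```text
t: 5.9
eef_pos: [0.5631, 0.275, 0.3931]
ee_rot: [3.141, -0.0, -1.434]
force: [0.5, 0.0, -6.7]
width: 0.0138
```

Emit:
move_arm([
  [-8,-1,0,0,0,0],
  [-15,-2,0,0,0,0],
  [-20,-3,0,0,0,0],
  [-20,-3,0,0,0,0],
  [-20,-3,0,0,0,0],
])

```text
t: 6.32
eef_pos: [0.4789, 0.2626, 0.3932]
ee_rot: [3.141, -0.0, -1.435]
force: [-1.2, 0.6, -6.0]
width: 0.0136
```

Emit:
move_arm([
  [-20,-3,0,0,0,0],
  [-16,-2,0,0,0,0],
  [-8,-1,0,0,0,0],
  [-3,0,0,0,0,0],
  [0,0,0,0,0,0],
])

```text
t: 6.73
eef_pos: [0.4328, 0.2572, 0.3941]
ee_rot: [-3.141, 0.001, -1.433]
force: [1.5, -0.8, -6.2]
width: 0.0138
```

Run:
```python
from h import *
np.set_printoptions(precision=4,suppress=True)
a=snap('side');b=snap('top');s=arm.get_state();print(s['t'],s['eef_pos'],s['ee_rot'],s['force'])
cv2.imwrite('pics/both.png',cv2.resize(np.hstack([a[150:370,100:400],b[120:340,130:430]]),None,fx=1.33,fy=1.33)[:,:,::-1])
# home from ring layout & plate
for px in [(359.8,223.7)]: print('rings centre',atz('top',px,.062))
```

```text
6.8333 [0.4337 0.2575 0.3939] [-3.1408  0.0003 -1.434 ] [ 0.1418 -0.6848 -6.0011]
rings centre [ 0.57   -0.2499  0.062 ]
```

View pics/both.png

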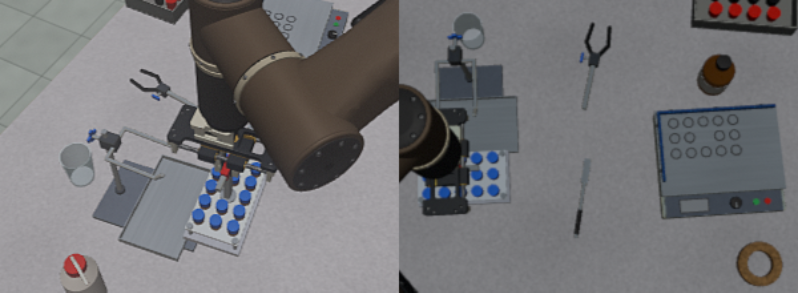

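Both views show the carrier held level by the grip and fully clear of the hook. Now I'll carry it to the stirrer.

Emit:
move_arm([
  [2,-8,3,0,0,0],
  [4,-16,4,0,0,0],
  [6,-24,5,0,0,0],
  [7,-30,3,0,0,0.6],
  [8,-30,0,0,0,0],
])

```text
t: 7.25
eef_pos: [0.4611, 0.1481, 0.4094]
ee_rot: [-3.141, 0.0, -1.422]
force: [1.2, -0.0, -6.2]
width: 0.0138
```

Emit:
move_arm([
  [8,-30,0,0,0,0],
  [8,-30,0,0,0,0],
  [8,-30,0,0,0,0],
  [8,-30,0,0,0,0],
  [8,-30,0,0,0,0],
])

```text
t: 7.67
eef_pos: [0.5009, -0.003, 0.4087]
ee_rot: [-3.142, -0.0, -1.424]
force: [1.6, 1.0, -7.0]
width: 0.014
```

Emit:
move_arm([
  [8,-30,0,0,0,0],
  [8,-30,0,0,0,0],
  [8,-30,0,0,0,0],
  [8,-30,0,0,0,0],
  [8,-30,0,0,0,0],
])

```text
t: 8.08
eef_pos: [0.5407, -0.1534, 0.4084]
ee_rot: [3.141, -0.0, -1.425]
force: [0.7, 1.0, -6.5]
width: 0.0137
```

Emit:
move_arm([
  [7,-30,0,0,0,0],
  [7,-30,0,0,0,0],
  [4,-24,0,0,0,0],
  [2,-16,0,0,0,0],
  [0,-6,0,0,0,0],
])

```text
t: 8.5
eef_pos: [0.5606, -0.2603, 0.4077]
ee_rot: [3.14, -0.001, -1.427]
force: [-0.8, 1.3, -5.5]
width: 0.0136
```

Run:
```python
from h import *
np.set_printoptions(precision=4,suppress=True)
b=snap('top');a=snap('side');s=arm.get_state();print(s['t'],s['eef_pos'],s['ee_rot'],s['force'],s['moment'])
cv2.imwrite('pics/b2.png',np.vstack([cv2.resize(a[120:240,220:400],(450,300)),cv2.resize(b[170:290,290:470],(450,300))])[:,:,::-1])
```

```text
8.6 [ 0.5602 -0.2586  0.4078] [ 3.14    0.0003 -1.4264] [ 0.1885  1.878  -5.8673] [ 0.9416  0.1408 -0.0076]
```

View pics/b2.png

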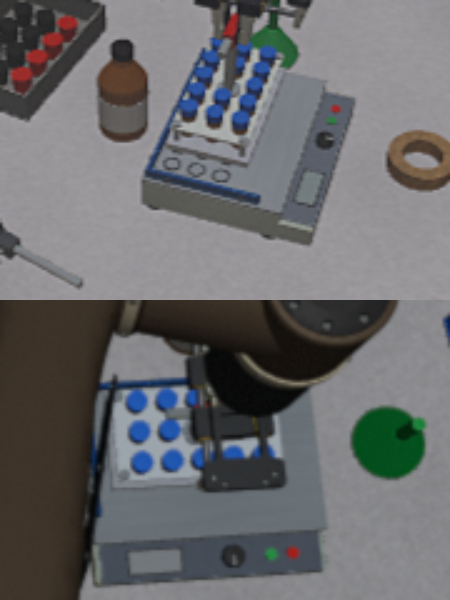

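The views show the carrier level over the plate, just short of both stops. In the side crop, the stop corner is at (150,180) with the rings showing to its left. I'll descend gently with 4 mm more clearance from the left stop.

Emit:
move_arm([
  [0,-4,-6,0,0,0.2],
  [0,0,-10,0,0,0],
  [0,0,-10,0,0,0],
  [0,0,-8,0,0,0],
  [0,0,-4,0,0,0],
])

```text
t: 9.02
eef_pos: [0.5598, -0.26, 0.3685]
ee_rot: [3.139, 0.001, -1.42]
force: [-0.7, 0.4, -7.1]
width: 0.0136
```

Emit:
move_arm([
  [0,0,-2,0,0,0],
  [0,0,-2,0,0,0],
  [0,0,-1,0,0,0],
  [0,0,0,0,0,0],
  [0,0,0,0,0,0],
])

```text
t: 9.43
eef_pos: [0.5603, -0.2609, 0.366]
ee_rot: [-3.141, -0.0, -1.42]
force: [0.1, 0.1, -5.7]
width: 0.0138
```

Run:
```python
from h import *
np.set_printoptions(precision=4,suppress=True)
a=snap('side');s=arm.get_state();print(s['t'],s['eef_pos'],s['ee_rot'],s['force'],s['moment'])
cv2.imwrite('pics/b3.png',cv2.resize(a[120:230,260:400],None,fx=5,fy=5,interpolation=cv2.INTER_CUBIC)[:,:,::-1])
```

```text
9.4833 [ 0.5603 -0.2609  0.3661] [-3.1409 -0.0003 -1.4203] [ 0.2775 -0.6725 -6.186 ] [-0.027   0.1261  0.007 ]
```

View pics/b3.png

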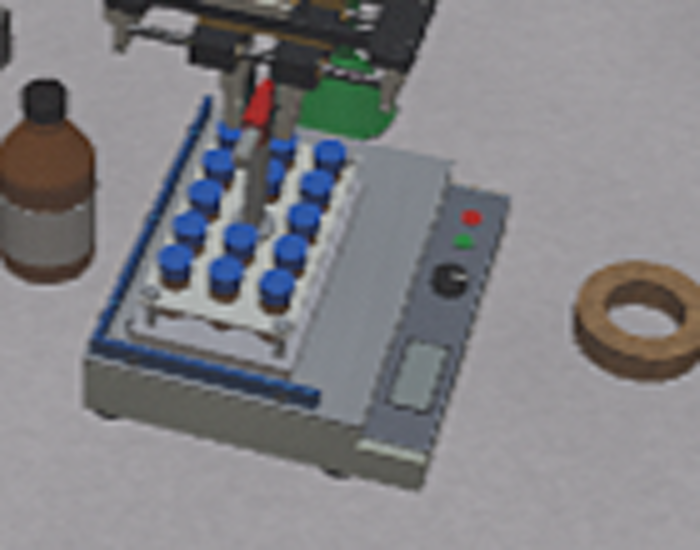

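The carrier is inside both stops and about 5 mm above the plate. I'll move a few mm closer, then set it down.

Emit:
move_arm([
  [3,2,0,0,0,0],
  [2,1,-1,0,0,0],
  [0,0,-1,0,0,0],
  [0,0,-1,0,0,0],
  [0,0,0,0,0,0],
])

```text
t: 9.9
eef_pos: [0.5652, -0.2578, 0.3623]
ee_rot: [3.141, 0.0, -1.42]
force: [-0.4, -0.6, -7.1]
width: 0.014
```

Emit:
move_arm([
  [0,0,-0.7,0,0,0],
  [0,0,-0.7,0,0,0],
  [0,0,-0.3,0,0,0],
  [0,0,0,0,0,0],
  [0,0,0,0,0,0],
])

```text
t: 10.32
eef_pos: [0.5653, -0.2581, 0.3615]
ee_rot: [-3.141, -0.001, -1.42]
force: [-0.5, -2.3, -2.2]
width: 0.0139
```

Emit:
move_arm([
  [0,0,-0.4,0,0,0],
  [0,0,0,0,0,0],
  [0,0,0,0,0,0],
  [0,0,0,0,0,0],
  [0,0,0,0,0,0],
])

```text
t: 10.73
eef_pos: [0.5653, -0.2581, 0.3614]
ee_rot: [-3.141, -0.001, -1.42]
force: [-1.9, -2.6, 5.5]
width: 0.014
```

Emit:
move_arm([
  [0.5,0.1,0,0,0,0],
  [0.5,0.1,0,0,0,0],
  [0.5,0.1,0,0,0,0],
  [0.5,0.1,0,0,0,0],
  [0,0,0,0,0,0],
])

```text
t: 11.15
eef_pos: [0.5664, -0.258, 0.3616]
ee_rot: [3.14, -0.001, -1.42]
force: [-7.2, -2.0, 9.4]
width: 0.0138
```

Emit:
move_arm([
  [0.6,0.1,0.3,0,0,0],
  [0.6,0.1,0,0,0,0],
  [0.6,0.1,0,0,0,0],
  [0.6,0.1,0,0,0,0],
  [0,0,0,0,0,0],
])

```text
t: 11.57
eef_pos: [0.5684, -0.2574, 0.3618]
ee_rot: [3.139, -0.0, -1.42]
force: [-10.1, -3.4, 10.3]
width: 0.014
```

Emit:
move_arm([
  [0.6,0.1,0,0,0,0],
  [0.6,0.1,0,0,0,0],
  [0.6,0.1,0,0,0,0],
  [0.6,0.1,0,0,0,0],
  [0,0,0,0,0,0],
])

```text
t: 11.98
eef_pos: [0.5709, -0.2568, 0.3614]
ee_rot: [3.14, 0.0, -1.42]
force: [-12.8, 1.8, 22.4]
width: 0.014
```

Emit:
move_arm([
  [0,0,0.4,0,0,0],
  [0,0,0.4,0,0,0],
  [0,0,0,0,0,0],
  [0,0,0,0,0,0],
  [0,0,0,0,0,0],
])

```text
t: 12.4
eef_pos: [0.5718, -0.2565, 0.3616]
ee_rot: [3.141, 0.0, -1.42]
force: [-5.6, -0.2, 4.8]
width: 0.0138
```

Run:
```python
from h import *
np.set_printoptions(precision=4,suppress=True)
a=snap('side');s=arm.get_state();print(s['t'],s['eef_pos'],s['ee_rot'],s['force'],s['moment'])
cv2.imwrite('pics/b4.png',cv2.resize(a[130:220,260:360],None,fx=6,fy=6,interpolation=cv2.INTER_CUBIC)[:,:,::-1])
```

```text
12.45 [ 0.5718 -0.2565  0.3616] [ 3.1408  0.0004 -1.4203] [-6.3501 -0.4656  3.3516] [0.1257 2.1996 0.0992]
```

View pics/b4.png

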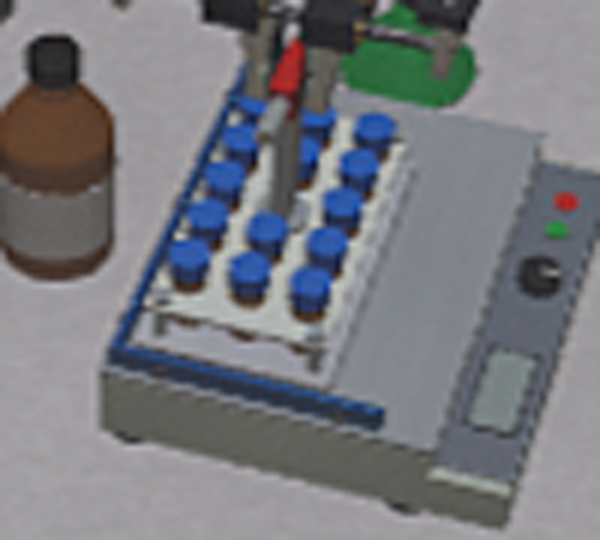

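The picture shows the carrier level, with a few mm still to go to each stop. I'll keep pushing toward the far stop.

Emit:
move_arm([
  [0.5,0.1,0,0,0,0],
  [0.5,0.1,0,0,0,0],
  [0.5,0.1,0,0,0,0],
  [0.5,0.1,0,0,0,0],
  [0,0,0,0,0,0],
])

```text
t: 12.87
eef_pos: [0.5738, -0.2561, 0.3615]
ee_rot: [3.141, 0.0, -1.42]
force: [-4.6, 0.5, 1.7]
width: 0.014
```

Emit:
move_arm([
  [0.5,0.1,0,0,0,0],
  [0.5,0.1,0,0,0,0],
  [0.5,0.1,0,0,0,0],
  [0.5,0.1,0,0,0,0],
  [0,0,0,0,0,0],
])

```text
t: 13.28
eef_pos: [0.576, -0.2557, 0.3615]
ee_rot: [3.141, 0.0, -1.42]
force: [-4.0, -0.5, 3.5]
width: 0.0138
```

Emit:
move_arm([
  [0.5,0.1,0,0,0,0],
  [0.5,0.1,0,0,0,0],
  [0.5,0.1,0,0,0,0],
  [0.5,0.1,0,0,0,0],
  [0,0,0,0,0,0],
])

```text
t: 13.7
eef_pos: [0.5776, -0.2555, 0.3616]
ee_rot: [3.14, 0.0, -1.421]
force: [-6.7, 0.1, 6.1]
width: 0.0138
```

Emit:
move_arm([
  [0.5,0.1,0,0,0,0],
  [0.5,0.1,0,0,0,0],
  [0.5,0.1,0,0,0,0],
  [0.5,0.1,0,0,0,0],
  [0,0,0,0,0,0],
])

```text
t: 14.12
eef_pos: [0.5788, -0.2553, 0.362]
ee_rot: [3.138, 0.0, -1.421]
force: [-11.1, -1.6, 9.1]
width: 0.014
```

The resistance is rising, so this is far-stop contact. Now I'll slide along it toward the left stop.

Emit:
move_arm([
  [-0.1,0.6,0,0,0,0],
  [-0.1,0.6,0,0,0,0],
  [-0.1,0.6,0,0,0,0],
  [-0.1,0.6,0,0,0,0],
  [0,0,0,0,0,0],
])

```text
t: 14.53
eef_pos: [0.5787, -0.2543, 0.3623]
ee_rot: [3.139, -0.002, -1.421]
force: [-8.0, -9.7, 6.2]
width: 0.0136
```

Emit:
move_arm([
  [-0.1,0.6,0,0,0,0],
  [-0.1,0.6,0,0,0,0],
  [-0.1,0.6,0,0,0,0],
  [-0.1,0.6,0,0,0,0],
  [0,0,0,0,0,0],
])

```text
t: 14.95
eef_pos: [0.5784, -0.2526, 0.363]
ee_rot: [3.139, -0.004, -1.421]
force: [-8.5, -12.9, 8.5]
width: 0.0137
```

Emit:
move_arm([
  [-0.1,0.6,0,0,0,0],
  [-0.1,0.6,0,0,0,0],
  [-0.1,0.6,0,0,0,0],
  [0,0,0,0,0,0],
  [0,0,0,0,0,0],
])

```text
t: 15.37
eef_pos: [0.5782, -0.2512, 0.3634]
ee_rot: [3.14, -0.005, -1.421]
force: [-9.4, -14.8, 10.3]
width: 0.0135
```

The z rise suggests it is tipping slightly about its left edge rather than sliding. I'll back off, take load off the plate and try again.

Emit:
move_arm([
  [-0.8,-1.2,0,0,0,0],
  [-0.8,-1.2,0,0,0,0],
  [0,-1,0,0,0,0],
  [0,0,0,0,0,0],
  [0,0,0,0,0,0],
])

```text
t: 15.78
eef_pos: [0.5771, -0.2529, 0.3618]
ee_rot: [3.141, -0.001, -1.421]
force: [-5.6, -6.6, 2.8]
width: 0.0135
```

Run:
```python
from h import *
np.set_printoptions(precision=4,suppress=True)
a=snap('side');s=arm.get_state();print(s['t'],s['eef_pos'],s['ee_rot'],s['force'],s['moment'])
cv2.imwrite('pics/b5.png',cv2.resize(a[140:215,270:360],None,fx=6.6,fy=6.6,interpolation=cv2.INTER_CUBIC)[:,:,::-1])
```

```text
15.8333 [ 0.5772 -0.2528  0.3618] [ 3.1408 -0.0015 -1.4207] [-4.5471 -5.9625  2.9944] [-2.1112  2.2782  0.0672]
```

View pics/b5.png

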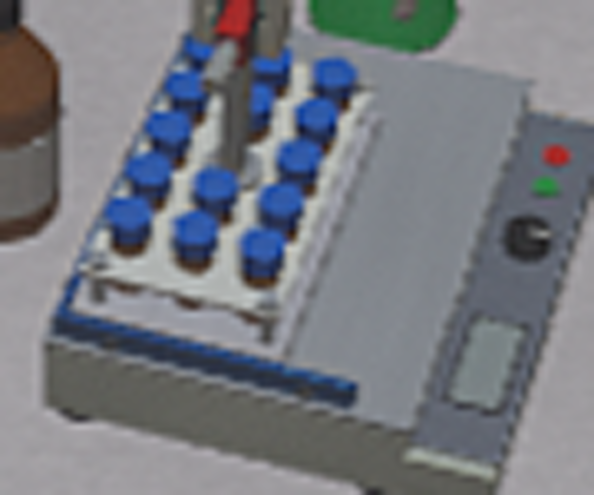

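Emit:
move_arm([
  [-0.5,0.3,0.4,0,0,0],
  [0,0.5,0.3,0,0,0],
  [0,0.5,0,0,0,0],
  [0,0.5,0,0,0,0],
  [0,0,0,0,0,0],
])

```text
t: 16.25
eef_pos: [0.5768, -0.2512, 0.3625]
ee_rot: [3.141, -0.002, -1.421]
force: [-4.7, -7.1, 0.9]
width: 0.0137
```

Emit:
move_arm([
  [0,0.5,0,0,0,0],
  [0,0.5,0,0,0,0],
  [0,0.5,0,0,0,0],
  [0,0,0,0,0,0],
  [0,0,0,0,0,0],
])

```text
t: 16.67
eef_pos: [0.5768, -0.2497, 0.3625]
ee_rot: [3.141, -0.002, -1.421]
force: [-4.7, -7.4, 2.1]
width: 0.0139
```

The carrier is sliding now, with steady force and z. I'll continue.

Emit:
move_arm([
  [0,0.5,0,0,0,0],
  [0,0.5,0,0,0,0],
  [0,0.5,0,0,0,0],
  [0,0,0,0,0,0],
  [0,0,0,0,0,0],
])

```text
t: 17.08
eef_pos: [0.5767, -0.2484, 0.3626]
ee_rot: [3.141, -0.002, -1.421]
force: [-5.8, -8.1, 2.2]
width: 0.0136
```

Emit:
move_arm([
  [0,0.5,0,0,0,0],
  [0,0.5,0,0,0,0],
  [0,0.5,0,0,0,0],
  [0,0,0,0,0,0],
  [0,0,0,0,0,0],
])

```text
t: 17.5
eef_pos: [0.5766, -0.247, 0.3627]
ee_rot: [3.14, -0.002, -1.421]
force: [-6.2, -8.2, 3.0]
width: 0.0138
```

Emit:
move_arm([
  [0,0.5,0,0,0,0],
  [0,0.5,0,0,0,0],
  [0,0.5,0,0,0,0],
  [0,0,0,0,0,0],
  [0,0,0,0,0,0],
])

```text
t: 17.92
eef_pos: [0.5766, -0.246, 0.363]
ee_rot: [3.14, -0.004, -1.421]
force: [-5.5, -11.4, 4.2]
width: 0.0138
```

Emit:
move_arm([
  [0,0.5,0,0,0,0],
  [0,0.5,0,0,0,0],
  [0,0.5,0,0,0,0],
  [0,0,0,0,0,0],
  [0,0,0,0,0,0],
])

```text
t: 18.33
eef_pos: [0.5765, -0.2451, 0.3634]
ee_rot: [3.14, -0.005, -1.421]
force: [-6.2, -14.6, 4.5]
width: 0.0137
```

Run:
```python
from h import *
np.set_printoptions(precision=4,suppress=True)
a=snap('side');s=arm.get_state();print(s['t'],s['eef_pos'],s['ee_rot'],s['force'],s['moment'])
cv2.imwrite('pics/b6.png',cv2.resize(a[140:215,270:360],None,fx=6.6,fy=6.6,interpolation=cv2.INTER_CUBIC)[:,:,::-1])
```

```text
18.3833 [ 0.5765 -0.2452  0.3635] [ 3.1404 -0.0048 -1.4207] [ -5.9955 -14.0642   3.4727] [-5.7806  2.662  -0.0088]
```

View pics/b6.png

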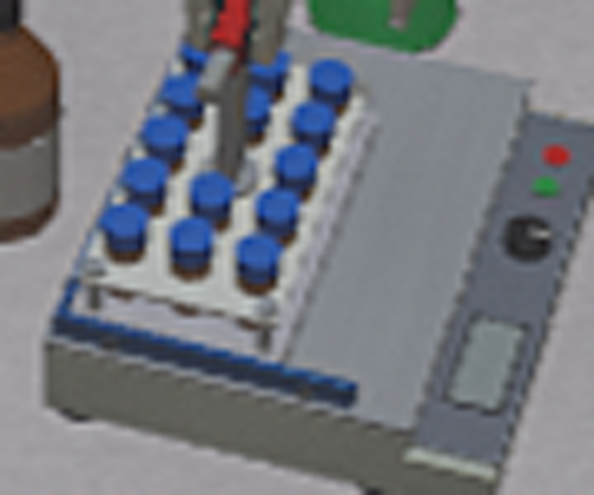

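The base edge now meets the left strip (crop 60–350, 320–390), and the jump in force agrees. I'll ease y, press x firmly once more, then relax.

Emit:
move_arm([
  [0.5,-0.7,0,0,0,0],
  [0.5,-0.7,0,0,0,0],
  [0.5,0,0,0,0,0],
  [0.5,0,0,0,0,0],
  [0,0,0,0,0,0],
])

```text
t: 18.8
eef_pos: [0.5776, -0.2459, 0.3633]
ee_rot: [3.138, -0.003, -1.421]
force: [-10.2, -9.9, 8.9]
width: 0.0137
```

Emit:
move_arm([
  [0.5,0,0,0,0,0],
  [0.5,0,0,0,0,0],
  [0.5,0,0,0,0,0],
  [0,0,0,0,0,0],
  [0,0,0,0,0,0],
])

```text
t: 19.22
eef_pos: [0.5786, -0.246, 0.3634]
ee_rot: [3.137, -0.003, -1.421]
force: [-13.1, -9.5, 10.1]
width: 0.0137
```

Emit:
move_arm([
  [-0.7,-0.5,0,0,0,0],
  [-0.7,-0.5,0,0,0,0],
  [-0.7,-0.4,0,0,0,0],
  [-0.6,0,-0.3,0,0,0],
  [0,0,0,0,0,0],
])

```text
t: 19.63
eef_pos: [0.577, -0.2468, 0.3626]
ee_rot: [3.14, -0.002, -1.421]
force: [-6.6, -7.1, 5.6]
width: 0.0135
```

Run:
```python
from h import *
s=arm.get_state();print(s['t'],s['eef_pos'],s['ee_rot'],s['force'],s['moment'])
```

```text
19.6333 [ 0.57696345 -0.24684598  0.36263739] [ 3.13977654e+00 -2.32537577e-03 -1.42076012e+00] [-6.58341643 -7.07392356  5.62973272] [-3.0033283   3.13345573  0.00389384]
```

Emit:
move_arm([
  [0,0,0,0,0,0],
  [0,0,0,0,0,0],
  [0,0,0,0,0,0],
  [0,0,0,0,0,0],
  [0,0,0,0,0,0],
], squeeze=5)

```text
t: 20.05
eef_pos: [0.5775, -0.2465, 0.3627]
ee_rot: [3.141, -0.002, -1.421]
force: [-4.8, -6.0, 5.4]
width: 0.0142
```

Emit:
move_arm([
  [0,0,0,0,0,0],
  [0,0,0,0,0,0],
  [0,0,0,0,0,0],
  [0,0,0,0,0,0],
  [0,0,0,0,0,0],
], claw=150)

```text
t: 20.47
eef_pos: [0.5781, -0.2451, 0.362]
ee_rot: [-3.141, -0.0, -1.42]
force: [0.6, 0.3, 0.0]
width: 0.0354
```

Run:
```python
from h import *
s=arm.get_state();print(s['t'],s['eef_pos'],s['ee_rot'],s['force'],s['moment'],s['width'])
```

```text
20.4667 [ 0.578127   -0.24506924  0.36202913] [-3.14062417e+00 -1.06492634e-05 -1.42004085e+00] [0.58027069 0.32924379 0.03963201] [0.02608778 0.13226028 0.04203979] 0.03537664686010968
```

Emit:
move_arm([
  [0,0,5,0,0,0],
  [0,0,15,0,0,0],
  [0,0,25,0,0,0],
  [0,0,25,0,0,0],
  [0,0,25,0,0,0],
])

```text
t: 20.88
eef_pos: [0.5777, -0.2452, 0.4585]
ee_rot: [-3.141, -0.0, -1.42]
force: [0.1, -0.5, -0.3]
width: 0.0361
```

Emit:
move_arm([
  [-20,-20,10,0,0,0],
  [-22,-30,0,0,0,0],
  [-22,-30,0,0,0,0],
  [-22,-30,0,0,0,0],
  [-22,-30,0,0,0,0],
])

```text
t: 21.3
eef_pos: [0.4686, -0.3862, 0.4679]
ee_rot: [-3.14, -0.001, -1.419]
force: [0.9, 0.4, 0.9]
width: 0.0359
```

Emit:
move_arm([
  [-22,-30,0,0,0,0],
  [-22,-30,0,0,0,0],
  [-22,-30,0,0,0,0],
  [-22,-30,0,0,0,0],
  [-22,-30,0,0,0,0],
])

```text
t: 21.72
eef_pos: [0.3585, -0.5366, 0.4678]
ee_rot: [-3.141, -0.001, -1.42]
force: [1.5, -0.3, -0.1]
width: 0.0362
```

```bash
cat > chk.py <<'E'
from h import *
import sys
np.set_printoptions(precision=4,suppress=True)
s=arm.get_state();print(s['t'],s['eef_pos'],s['force'])
im=snap('top').astype(int);a=snap('side');R,G,B=im[...,0],im[...,1],im[...,2]
tag=sys.argv[1]
cv2.imwrite('pics/%s.png'%tag,np.hstack([cv2.resize(a[130:230,265:385],(390,325),interpolation=cv2.INTER_CUBIC),cv2.resize(im[190:290,310:430].astype(np.uint8),(390,325),interpolation=cv2.INTER_CUBIC)])[:,:,::-1])
k=((B>110)&(R<80)).astype(np.uint8);k[:,:315]=0;k[:,430:]=0;k[:203]=0;k[280:]=0
n,l,st,c=cv2.connectedComponentsWithStats(k)
for i in range(1,n):
    if st[i,4]>15: print('cap',st[i,4],c[i],atz('top',c[i],.120)[:2])
m=(R>120)&(G<70)&(B<70);m[:,:320]=0;m[:,420:]=0;m[:190]=0;m[245:]=0
p=np.argwhere(m)[:,::-1];print('grip',p.mean(0),len(p),atz('top',p.mean(0),.208)[:2])
E
python3 chk.py c1
```

```text
21.7167 [ 0.3585 -0.5366  0.4678] [ 1.4719 -0.3103 -0.0749]
cap 53 [349.6038 206.8679] [ 0.6033 -0.2097]
cap 43 [361.3256 205.9767] [ 0.6087 -0.2426]
cap 40 [372.975 205.55 ] [ 0.6128 -0.2754]
cap 44 [384.7273 205.4318] [ 0.616  -0.3086]
cap 55 [338.     207.3818] [ 0.599  -0.1771]
cap 49 [386.     216.9184] [ 0.583  -0.3135]
cap 44 [374.5227 218.0227] [ 0.5771 -0.2813]
cap 50 [339.48 219.74] [ 0.5637 -0.1833]
cap 47 [351. 219.] [ 0.5686 -0.2155]
cap 53 [387.5283 228.7925] [ 0.5493 -0.319 ]
cap 49 [352.3061 230.898 ] [ 0.5349 -0.2209]
cap 49 [363.9592 230.0612] [ 0.5401 -0.2533]
cap 50 [375.66 229.44] [ 0.5446 -0.2859]
cap 51 [340.451  231.6667] [ 0.5299 -0.1879]
grip [368.6714 211.1143] 70 [ 0.574  -0.2487]
```

View pics/c1.png

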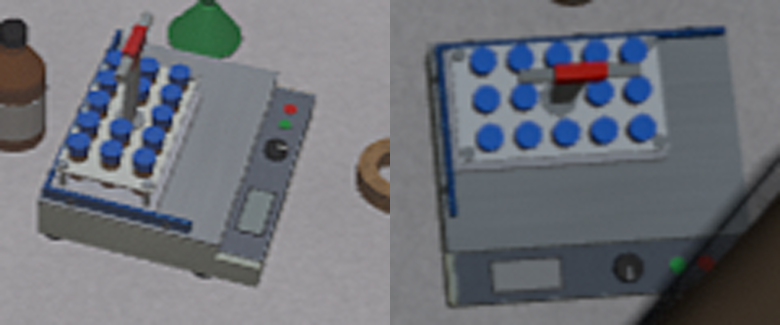

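The carrier looks flush at both strips in both views. To check in numbers, I'll compare the cap grid with the ring grid from the first picture, since the rings mark home.

Run:
```python
from h import *
from scipy.ndimage import map_coordinates
from scipy.optimize import minimize
np.set_printoptions(precision=4,suppress=True)
im=cv2.imread('pics/top0.png');g=cv2.cvtColor(im,cv2.COLOR_BGR2GRAY).astype(float)
g=g-cv2.GaussianBlur(g,(0,0),6)
X=[(i,j) for i in(-1,0,1) for j in(-2,-1,0,1,2) if (i,j)!=(0,0)]
# pitch from caps: fit later; project rings circle to image, sum darkness
ps=np.linspace(0,2*np.pi,16,endpoint=False)
c=arm.calibration('top');K=np.array(c['intrinsics']);T=np.linalg.inv(np.array(c['T']))
def pj(P):
    q=P@T[:3,:3].T+T[:3,3];q=q*[1,-1,-1];q=q@K.T;return q[:,:2]/q[:,2:]
def cost(v,px=.035,py=.0332):
    x,y,t,r,px,py=v
    P=np.array([[i*px+r*np.cos(a),j*py+r*np.sin(a)] for i,j in X for a in ps])
    R=np.array([[np.cos(t),-np.sin(t)],[np.sin(t),np.cos(t)]]);P=P@R.T+[x,y]
    u=pj(np.c_[P,np.full(len(P),.0622)]);return map_coordinates(g,[u[:,1],u[:,0]],order=1).mean()
best=min((minimize(cost,[x,y,.148,.0125,.035,.0332],method='Nelder-Mead',options=dict(initial_simplex=None,xatol=1e-5,maxiter=2000)) for x in np.arange(.562,.586,.004) for y in np.arange(-.26,-.236,.004)),key=lambda r:r.fun)
print('rings',best.x,best.fun)
# cap grid fit now (height .120)
import subprocess
b=snap('top').astype(int)
k=((b[...,2]>110)&(b[...,0]<80)).astype(np.uint8);k[:,:315]=0;k[:,430:]=0;k[:203]=0;k[280:]=0
n,l,st,cc=cv2.connectedComponentsWithStats(k)
W=np.array([atz('top',cc[i],.119)[:2] for i in range(1,n) if st[i,4]>15])
def cf(v):
    x,y,t,px,py=v;R=np.array([[np.cos(t),-np.sin(t)],[np.sin(t),np.cos(t)]])
    G=np.array([[i*px,j*py] for i,j in X])@R.T+[x,y]
    return (np.min(((W[:,None]-G)**2).sum(2),1)).sum()*1e6
r=minimize(cf,[.5736,-.2482,.148,.035,.033],method='Nelder-Mead',options=dict(maxiter=5000,xatol=1e-6))
print('caps',r.x,'rms mm',np.sqrt(r.fun/len(W)))
t=best.x[2];d=r.x[:2]-best.x[:2]
print('caps-rings in stirrer frame mm',1e3*np.array([np.cos(t)*d[0]+np.sin(t)*d[1],-np.sin(t)*d[0]+np.cos(t)*d[1]]))
```

```text
rings [ 0.5898 -0.2391  0.1582 -0.      0.0416  0.0265] -20.962152542437632
caps [ 0.5739 -0.2483  0.1441  0.0345  0.0331] rms mm 0.7936699901634273
caps-rings in stirrer frame mm [-17.1477  -6.5861]
```

Run:
```python
from h import *
from scipy.ndimage import map_coordinates
from scipy.optimize import minimize
np.set_printoptions(precision=4,suppress=True)
im=cv2.imread('pics/top0.png');g=cv2.cvtColor(im,cv2.COLOR_BGR2GRAY).astype(float)
g=g-cv2.GaussianBlur(g,(0,0),6)
X=[(i,j) for i in(-1,0,1) for j in(-2,-1,0,1,2) if (i,j)!=(0,0)]
ps=np.linspace(0,2*np.pi,24,endpoint=False)
c=arm.calibration('top');K=np.array(c['intrinsics']);T=np.linalg.inv(np.array(c['T']))
def pj(P):
    q=P@T[:3,:3].T+T[:3,3];q=q*[1,-1,-1];q=q@K.T;return q[:,:2]/q[:,2:]
def cost(v):
    x,y,t,r,p=np.array(v)
    P=np.array([[i*.0345*p+r*np.cos(a),j*.0331*p+r*np.sin(a)] for i,j in X for a in ps])
    R=np.array([[np.cos(t),-np.sin(t)],[np.sin(t),np.cos(t)]]);P=P@R.T+[x,y]
    u=pj(np.c_[P,np.full(len(P),.0622)]);return map_coordinates(g,[u[:,1],u[:,0]],order=1).mean()
bd=[(.555,.59),(-.27,-.23),(.12,.18),(.008,.0145),(.97,1.03)]
rs=sorted((minimize(cost,[x,y,.148,.0115,1],method='Nelder-Mead',bounds=bd,options=dict(maxiter=1500,xatol=1e-5)) for x in np.arange(.562,.586,.004) for y in np.arange(-.258,-.238,.004)),key=lambda r:r.fun)
for r in rs[:3]: print(r.x,r.fun)
t=rs[0].x[2];d=np.array([.5739,-.2483])-rs[0].x[:2]
print('caps-rings mm',1e3*np.array([np.cos(t)*d[0]+np.sin(t)*d[1],-np.sin(t)*d[0]+np.cos(t)*d[1]]),'yaw diff',.1441-t)
```

```text
[ 0.5742 -0.2484  0.1479  0.0105  0.9935] -18.08727293869758
[ 0.5742 -0.2484  0.1478  0.0105  0.9935] -18.087272309742417
[ 0.5742 -0.2484  0.1479  0.0105  0.9935] -18.08726641758978
caps-rings mm [-0.2421  0.1018] yaw diff -0.0037623703707654332
```

The caps match the ring grid to within 0.3 mm and 0.004 rad, so the carrier is home. Handing in.

```bash
python3 -c "
from h import *
s=arm.get_state();print(s['t'],s['force'],abs(s['qd']).max())
print(arm.job_done())"
```

```text
21.8667 [-0.00579245 -0.55466898  0.31783608] 0.05152583372600523
the job is handed in; nothing more can be done
None
```

The carrier is home in the corner of the stirrer plate and released, and I handed the job in at about 22 s of the 72 s allowed. I lifted it off the hook by the red grip, drew it clear, set it down on the plate, and pushed it against the far stop and then the left stop.

**Final checks**
- **Position:** the cap grid lies 0.24 mm (across the far stop) and 0.10 mm (across the left stop) from the ring grid that marks home. The allowance is 2.5 mm.
- **Angle:** the yaw differs from the rings by 0.004 rad, against 0.015 allowed.
- **Contact:** after withdrawing, the arm read about 0.6 N, so it was touching nothing. The last pictures show the carrier standing level and flush at both strips. I checked the other things on the bench only by eye in the pictures, and none was seen to have moved.

**What went less cleanly**
- **First push to the left:** the carrier tipped slightly, an estimated 0.02 rad, instead of sliding. I backed off, took some load off the plate and repeated the push, which then slid.
- **First ring fit:** my first fit of the ring grid diverged and gave a false 17 mm offset. I reran it with bounds, and the figures above come from that fit.

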